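# Clamp a lunch box in the finishing fixture

### The arm

A 6-joint arm with a two-finger parallel gripper is mounted at the origin on the work surface. World frame = base frame: x ahead of the robot, y to its left, z up, the work surface at z = 0. Lengths are in m, angles in degrees, forces in N, time in s.
With the tool pointing down it reaches from about 0.25 to 0.85 m from the base axis. Payload 12.5 kg.
Tool frame: the origin (TCP) lies midway between the tips of the shut fingers; the grasp point (between the pads) lies 19 mm behind it (grip_depth is the distance from the TCP to the grasp point, in m); z points along the fingers, y is the line along which they close (so a half turn about z gives the same grasp; the last joint's range is limited). The gripper opens to 93 mm and grips with 3 to 60 N. Pads are 15 mm wide; open, the fingers measure 128 mm over their backs; the gripper's body (75 mm by 188 mm) begins 65 mm behind the grasp point.
Start: joints at [67.403, 20.094, 94.641, -0, 65.266, -4.847], TCP at [0.168, 0.524, 0.219] pointing down, gripper open.
Joint ranges: [-157.81, 157.81], [-45, 120.19], [0.68, 151.7], [-89.99, 269.99], [4.06, 180], [-164.3, 164.3]. Speed limits (degrees/s): [127.2, 127.2, 159.86, 180, 180, 180].

### API

Orientations are given as [roll, pitch, yaw] about the fixed x, y, z axes, in that order (R = Rz(yaw) Ry(pitch) Rx(roll)).
In Python, from plant import * gives the robot as it stands.
- The arm moves only by the shell command python3 -m crank 'ROWS' [FORCE]. ROWS is JSON, one flat list of numbers, 7 for each row, row after row: the turn, a rotation vector about the tool's x, y, z in degrees, then the shift along the tool's x, y, z in mm, then the closure, from 0 (fully open) to 1 (shut). A call has 1 to 10 rows; each row shifts and turns the commanded pose from where the row before left it, along the tool's axes as they then stand; what a row does not reach is not made up. A row lasts 1/10 s, in which the tool goes at most 50 mm and 8.59 degrees, less where a joint would pass 70% of its speed; a pose out of reach is approached as far as the arm can. A call is refused whole if a number of a shift passes 50 or a number of a turn 8.59, either way. A call with a gripper value outside its range is refused whole. The fingers move at their own pace and stop on an object; FORCE is the grip in N (left out, the last holds). Time passes only in rows, so rows that do not move let the fingers close. It gives the time, the measured TCP pose, the force, the opening and the grip force at its end, in the units of the state.
- read_state(): the state, without advancing time (a new reading comes with each control period).
- read_camera(name): name is "scene" or "side" or "wrist"; returns a dict with "pixels" (480x640x3 uint8, blue, green, red), "intrinsics" (3x3 intrinsics, pixels), "R" (3x3) and "t" (3): a world point X has camera coordinates R X + t; the wrist camera has in their place "T_tool_cam" (4x4, takes a point from camera to tool coordinates, whose origin is the TCP and whose axes are the flange's). Camera axes: x right, y down, z forward; pixel columns grow to the right and rows downward; lengths in m; the calibration is good to about 2 mm. The wrist camera is an equidistant fisheye: a pixel r from the principal point sees the ray r / f radians off the axis. A picture is of the moment at which its call begins: read the wrist's pose just before it. There is no depth.
- close_job(): hands the job in; it is judged then, once.
Trained networks look in the newest picture that a camera, given by its name, has taken for a name from the list of things; names that differ only in an ending like _2 or _b are one class to them, and where a whole thing is asked for, a point or a joint stands for the part that bears it (a point fixed in the world has none). Each returns a list of dicts, best first, with "score" (0 to 1); they miss things now and then, are a little off and sometimes report something else, mostly with a low value. They report only what shows in the picture. A call takes as long as a camera call. They do not tell look-alikes from the thing itself.
- find_in(thing, camera): "at" ([column, row] in pixels, amid what is visible of it).
- outline_of(thing, camera): "mask" (480x640 bool, what is visible of it) and "at" ([column, row] in pixels, amid what is visible of it).
- place_of(thing, camera): "at" ([column, row] in pixels: a listed point, or the origin of a listed thing).
The state is a dict: "clock": time; "joint_positions": joint angles; "qd": joint speeds; "tau": joint torques, N m; "eef_pos": TCP position; "orientation": TCP orientation; "contact_force": force on the tool from outside, world axes, zero at the start; "ft_torque": the same for the moment, N m; "opening": finger opening in m; "gripper_force": force on a finger pad.
Only numpy, scipy, OpenCV 4.12 (cv2) and the standard library are available. Lean on these libraries where they do the work, as an engineer would, in place of code of your own. Each camera call takes 0.05 s, during which the arm holds its last target. There are 200 camera calls.

### The job

Take the lunch box off the sloping rack and seat it, open compartments up, flat and fully home in the pocket of the clamping fixture. Then swing the fixture's lever all the way down over the box so that it is locked for finishing, and let go. Leave the bottle, the round bowl, the square tub and the air gun standing where they are.

Things in the scene. Friction and masses are not known exactly. Their poses are not given: they have to be found in the camera images.
- lunchbox: Oblong lunch box to clamp: yellow, grey rim, two compartments; a rigid block 110 mm (its x) x 60 (y) x 55 high with straight sides, 110-220 g. Origin: centre of its underside; z towards the rim. Starts on the sloping rack, tilted 0.55 rad, long axis up the slope. Grip it across the 60 mm near the rim. May go into the pocket either way round.
- rack: Fixed sloping aluminium rack, foot 150 x 90 mm. Origin: centre of the foot's underside; x points level to the high end, roughly towards the robot. Its plate (136 x 84 mm, centre 75 mm above the table) rises to +x at 0.55 rad. An 18 mm lip at the low end and side rails 10 mm high hold the box; its sides above are free. Rack and fixture may swap left and right.
- fixture: Fixed clamping fixture: white block 136 (x) x 90 (y) x 30 mm high with an oblong pocket from above; on its +x side two upright cheeks carry the lever (48 mm over both, 94 mm high, 68 to 92 mm from the pocket's centre). Origin: centre of the block's underside, on the table below the pocket's centre.
- pocket (a point): Centre of the pocket's floor, 12 mm above the table; axes as the fixture. The pocket is 113.5 mm along x, 63.5 mm along y and 18 mm deep, with a 3 mm chamfer round its mouth; a seated box stands 37 mm out of it.
- hinge (a point): Centre of the lever's hinge pin, 80 mm along the fixture's +x from the pocket's centre and 82 mm above the table. The lever turns about the fixture's y axis through this point.
- crossbar (a point): Centre of the lever's crossbar: a round black bar 16 mm thick, 70 mm long along the fixture's y, at the lever's free end, 120 mm from the hinge. The lever is a steel bar 24 mm wide and 10 mm thick, with a 20 mm round rubber pad under it 80 mm from the hinge.
- clamp (a joint): Lever angle, rad: 0 = shut, level, pointing to the fixture's -x over the pocket, its pad 1.5 mm above a seated box; 1.57 = upright; 2.2 = thrown back to +x (limit). Starts open, leaning back (1.75 to 2.05). Friction 0.14 N m holds it where it is left; no spring or catch. Shut it by pushing the crossbar's back over and down.
- bottle: Bystander: pale translucent plastic bottle with a white cap, 64 mm diameter, 180 mm high, upright. Origin at the centre of its base.
- bowl: Bystander: blue round bowl, 104 mm diameter, 58 mm high. Origin at the centre of its base.
- tub: Bystander: square yellow tub with a grey rim, 95 x 95 mm, 40 mm high, flat on the table. Origin at the centre of its underside.
- airgun: Bystander: air blow gun lying on the table, about 230 mm long along its x, 60 mm wide and 24 mm high. Origin near the middle of it, on the table.
There are look-alikes about, which are no part of the job. Leave any pink look-alike of the lunchbox alone.

How it is judged (in metres and radians):
On the way, in this order (a step that is already met when the one before it is completed fails the run):
1. the lunch box is seated flat and fully home in the pocket, rim up, with the lever still open (z of lunchbox in the frame of pocket between -0.004 and 0.004 m and horizontal distance between lunchbox and pocket below 0.006 m and angle between lunchbox's own z axis and vertical below 0.06 rad and angle between the x axis of lunchbox and the x axis of fixture, either way round below 0.08 rad and value of joint clamp above 0.5 rad), for 0.2 s.
2. the lever is swung shut over the box (value of joint clamp below 0.08 rad), for 0.2 s.
At the end, for the whole second after the job is handed in: The lunch box rests in the pocket rim up: underside within 4 mm of the pocket floor, centred within 6 mm, tilted under 0.06 rad, its long axis along the pocket within 0.08 rad (either way round), at rest; the lever is within 0.08 rad of fully shut; the gripper touches nothing (z of lunchbox in the frame of pocket between -0.004 and 0.004 m and horizontal distance between lunchbox and pocket below 0.006 m and angle between lunchbox's own z axis and vertical below 0.06 rad and angle between the x axis of lunchbox and the x axis of fixture, either way round below 0.08 rad and value of joint clamp below 0.08 rad and linear speed of lunchbox below 0.02 m/s).
It fails at once if a bystander (bottle, bowl, tub or air gun) is moved more than 30 mm (distance of any of bottle, bowl, tub, airgun from where it was at the start of the episode above 0.03 m).
It fails at once if the bottle is tipped (angle between bottle's own z axis and vertical above 0.35 rad).
It also fails if it takes over 64 s, if anything falls off the work surface, if the arm or the gripper's body presses on something with over 40 N, if the wrist force passes 120 N, or if a joint passes its speed limit or range.

## Working session

There is one attempt and no reset: what is moved stays moved. The work goes in short steps, Python scripts to look and compute and a shell command to move; the robot and the scene stay as the last step left them, time stands still between calls to the robot, and variables do not carry over. Pictures are saved under pics/ and viewed, at most 10 in all, crops included, and the job is handed in when it is done.

```bash
ls; mkdir -p pics; python3 - <<'E'
from plant import *
import cv2
for c in ("scene","side"):
    d=read_camera(c); cv2.imwrite(f"pics/{c}0.png",d["pixels"])
    print(c,d["intrinsics"],d["R"],d["t"])
    for n in ("lunchbox","rack","fixture","bottle","bowl","tub","airgun"):
        print(n,[(round(r["score"],2),[round(float(v),1) for v in r["at"]]) for r in place_of(n,c)])
    for n in ("pocket","hinge","crossbar"):
        print(n,[(round(r["score"],2),[round(float(v),1) for v in r["at"]]) for r in place_of(n,c)])
d=read_camera("wrist");print(d["intrinsics"],d["T_tool_cam"])
print(read_state())
E
```

```text
pics
scene [[505.85671834   0.         316.68143467]
 [  0.         505.85671834 238.00984121]
 [  0.           0.           1.        ]] [[-0.55772784  0.82988118 -0.01539075]
 [ 0.56464657  0.36575363 -0.73986386]
 [-0.60836988 -0.42133301 -0.67258054]] [ 0.30616479 -0.23856526  1.55288526]
lunchbox [(0.95, [201.3, 264.9]), (0.93, [258.3, 203.0]), (0.7, [318.1, 194.6])]
rack [(0.6, [261.0, 223.2])]
fixture [(0.83, [392.7, 288.8])]
bottle [(0.93, [250.6, 302.6])]
bowl [(0.61, [487.6, 364.9])]
tub [(0.92, [186.9, 205.0])]
airgun [(0.65, [328.7, 258.1])]
pocket [(0.63, [392.9, 280.3]), (0.51, [376.5, 249.4])]
hinge [(0.61, [381.7, 287.1])]
crossbar [(0.69, [381.7, 251.3])]
side [[444.08831869   0.         319.69465261]
 [  0.         444.08831869 237.8309669 ]
 [  0.           0.           1.        ]] [[ 0.9481122  -0.31752664 -0.01612733]
 [-0.16025824 -0.43347886 -0.88679951]
 [ 0.27459162  0.84336997 -0.46187285]] [-0.51122303  0.16175607  1.10668466]
lunchbox [(0.91, [332.4, 284.5]), (0.91, [412.3, 298.0]), (0.65, [250.3, 311.5])]
rack [(0.86, [328.9, 313.1]), (0.73, [292.1, 235.
[... 664 characters left out ...]
00000e+00]]
{'clock': 1.15, 'joint_positions': array([ 6.74045999e+01,  2.00935241e+01,  9.46384259e+01,  3.32579746e-04,
        6.52677677e+01, -4.84623010e+00]), 'qd': array([-0.10049398, -0.09800075,  0.00720677, -0.09711082, -0.1180623 ,
       -0.07697223]), 'tau': array([ 9.91006818e-04, -4.97238529e+01, -2.85486317e+01,  6.99842675e-02,
        2.19568389e-02, -4.85057353e-05]), 'eef_pos': array([0.16763269, 0.52383066, 0.21865179]), 'orientation': array([ 1.79999693e+02, -2.77152255e-04,  1.62250691e+02]), 'contact_force': array([ 0.03343036, -0.18488427, -0.7350401 ]), 'ft_torque': array([-0.00033944, -0.02003599,  0.00125254]), 'gripper_force': 0.0, 'opening': 0.09309740870350809}
```

View pictures.

View pics/scene0.png

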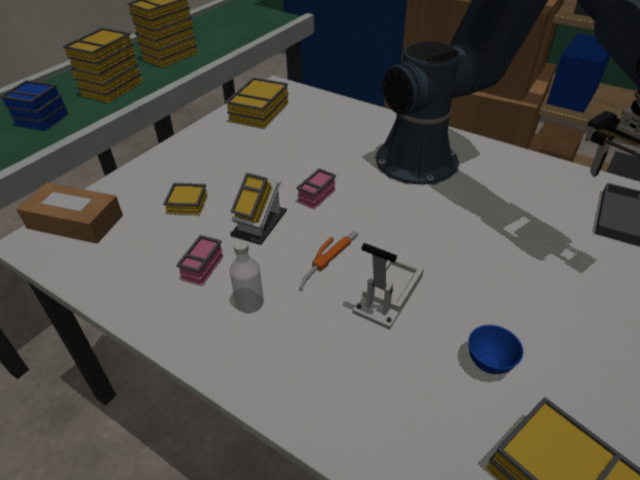

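View pics/side0.png

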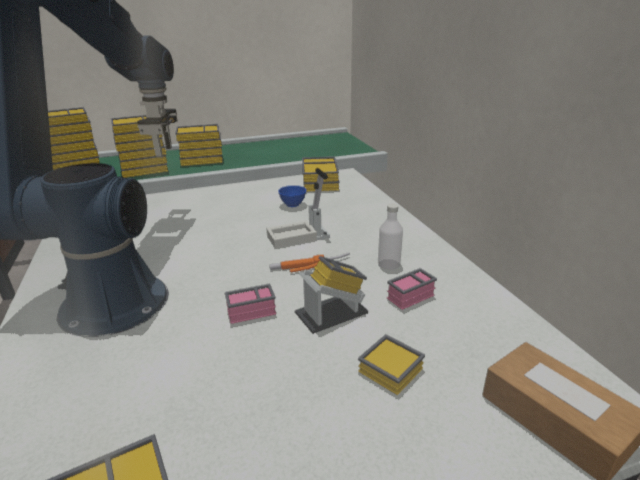

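```bash
cat > h.py <<'E'
from plant import *
import cv2, numpy as np
from scipy.optimize import least_squares
from scipy.spatial.transform import Rotation as Ro
def tool():
    s=read_state(); return Ro.from_euler('xyz',s["orientation"],degrees=True).as_matrix(), np.array(s["eef_pos"])
def view(c):
    """returns picture and projector world(N,3)->pixels"""
    if c=="wrist":
        Rt,p=tool(); d=read_camera(c); T=d["T_tool_cam"]
        Rc=(Rt@T[:3,:3]).T; t=-Rc@(p+Rt@T[:3,3])
    else: d=read_camera(c); Rc,t=d["R"],d["t"]
    K=d["intrinsics"]
    def proj(X):
        c3=np.atleast_2d(X)@Rc.T+t
        if c=="wrist":
            r=np.linalg.norm(c3[:,:2],axis=1); th=np.arctan2(r,c3[:,2]); n=c3[:,:2]/r[:,None]*th[:,None]
        else: n=c3[:,:2]/c3[:,2:]
        return n*K[0,0]+K[:2,2]
    proj.ray=lambda uv:_ray(uv,K,Rc,t,c)
    return d["pixels"],proj
def _ray(uv,K,Rc,t,c):
    n=(np.asarray(uv)-K[:2,2])/K[0,0]
    if c=="wrist":
        th=np.linalg.norm(n); v=np.r_[n/th*np.sin(th),np.cos(th)]
    else: v=np.r_[n,1]/np.linalg.norm(np.r_[n,1])
    return -Rc.T@t, Rc.T@v
def tri(rays):
    A=sum(np.eye(3)-np.outer(v,v) for o,v in rays); b=sum((np.eye(3)-np.outer(v,v))@o for o,v in rays)
    return np.linalg.solve(A,b)
def atz(ray,z): o,v=ray; return o+v*(z-o[2])/v[2]
def box(x,y,z0,z1): return np.array([[a,b,c] for c in(z0,z1) for a,b in((-x/2,-y/2),(x/2,-y/2),(x/2,y/2),(-x/2,y/2))])
E
python3 - <<'E'
from h import *
_,ps=view("scene");_,pd=view("side")
P=dict(box=([258.3,203],[332.4,284.5]),rack=([261,223.2],[328.9,313.1]),fixture=([392.7,288.8],[290.6,236.2]),bottle=([250.6,302.6],[390.3,262.5]),bowl=([487.6,364.9],[291.3,206.8]),
 tub=([186.9,205],[389.2,371.3]),airgun=([328.7,258.1],[303.3,266.4]),hinge=([381.7,287.1],[316,211.4]),pocket=([392.9,280.3],[291.8,233.5]),crossbar=([381.7,251.3],[323.9,174.9]))
np.set_printoptions(precision=3,suppress=True)
for k,(a,b) in P.items(): print(k,tri([ps.ray(a),pd.ray(b)]),atz(ps.ray(a),0),atz(pd.ray(b),0))
E
```

```text
box [ 0.5   -0.212  0.074] [ 0.429 -0.276  0.   ] [ 0.538 -0.108  0.   ]
rack [ 0.49  -0.218 -0.002] [ 0.493 -0.216  0.   ] [ 0.489 -0.22   0.   ]
fixture [0.508 0.187 0.003] [0.51  0.185 0.   ] [0.508 0.197 0.   ]
bottle [ 0.726 -0.062  0.004] [ 0.722 -0.064  0.   ] [ 0.731 -0.058  0.   ]
bowl [ 0.578  0.438 -0.009] [0.588 0.438 0.   ] [ 0.572  0.423 -0.   ]
tub [ 0.541 -0.439 -0.002] [ 0.544 -0.438  0.   ] [ 0.538 -0.439  0.   ]
airgun [ 0.497  0.006 -0.003] [0.506 0.006 0.   ] [0.493 0.006 0.   ]
hinge [0.589 0.19  0.079] [0.519 0.161 0.   ] [0.643 0.352 0.   ]
pocket [0.506 0.179 0.02 ] [0.486 0.173 0.   ] [0.516 0.214 0.   ]
crossbar [0.613 0.189 0.198] [0.414 0.104 0.   ] [0.795 0.707 0.   ]
```

```bash
python3 -m crank '[0,0,0,-42,-22,-3,0, 0,0,0,-42,-22,-3,0, 0,0,0,-42,-22,-3,0, 0,0,0,-42,-22,-3,0, 0,0,0,-42,-22,-3,0, 0,0,0,-42,-22,-3,0, 0,0,0,-42,-22,-3,0, 0,0,0,-42,-22,-3,0, 0,0,0,-42,-22,-3,0, 0,0,0,-40,-18,-3,0]' 40
python3 -m crank '[0,0,-6,0,0,0,0, 0,0,-6,0,0,0,0, 0,0,-6,0,0,0,0, 0,0,0,0,0,0,0, 0,0,0,0,0,0,0]'
python3 - <<'E'
from h import *
im,p=view("wrist"); np.save("w1.npy",im); cv2.imwrite("pics/w1.png",im)
print(tool())
for n in ("fixture","pocket","hinge","crossbar"):
    print(n,[(round(r["score"],2),np.round(r["at"],1)) for r in place_of(n,"wrist")])
E
```

```text
clock: 2.25
eef_pos: [0.5011, 0.1887, 0.2489]
orientation: [180.0, 0.0, 162.2]
contact_force: [0.1, 0.7, 0.4]
opening: 0.0932
gripper_force: 0.0
clock: 2.75
eef_pos: [0.4999, 0.1907, 0.2486]
orientation: [-180.0, 0.0, -179.9]
contact_force: [0.6, 1.0, -0.1]
opening: 0.0928
gripper_force: 0.0
(array([[-9.99998630e-01, -1.65538291e-03,  2.14161666e-05],
       [-1.65538282e-03,  9.99998630e-01,  4.52895284e-06],
       [-2.14236344e-05,  4.49349468e-06, -1.00000000e+00]]), array([0.4998642 , 0.19073545, 0.24864434]))
fixture [(0.6, array([312. , 210.9]))]
pocket [(0.63, array([314.1, 209.8]))]
hinge [(0.69, array([317.7, 304.7]))]
crossbar [(0.58, array([319. , 399.5]))]
```

View pics/w1.png

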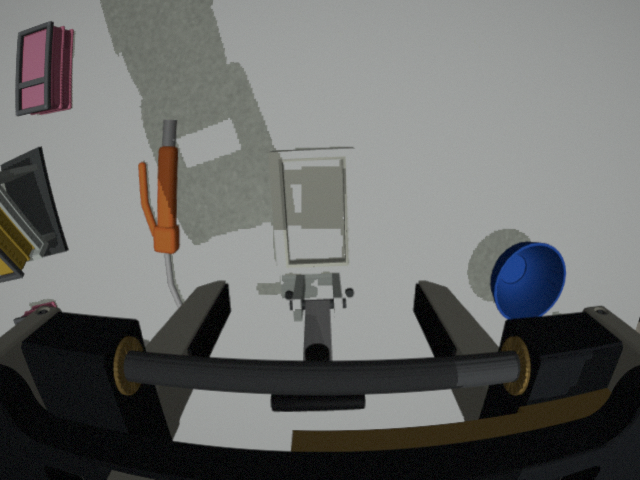

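```bash
python3 - <<'E'
import cv2
im=cv2.imread("pics/w1.png")[138:278,258:368]
im=cv2.resize(im,None,fx=4,fy=4,interpolation=cv2.INTER_CUBIC)
im=cv2.createCLAHE(4,(4,4)).apply(cv2.cvtColor(im,cv2.COLOR_BGR2GRAY))
for i in range(0,560,40): cv2.line(im,(0,i),(8,i),0,1); cv2.putText(im,str(138+i//4),(10,i+4),0,.35,0)
for i in range(0,440,40): cv2.line(im,(i,0),(i,8),0,1); cv2.putText(im,str(258+i//4),(i,18),0,.35,0)
cv2.imwrite("pics/w1c.png",im)
E
```

```text
(no output)
```

View pics/w1c.png

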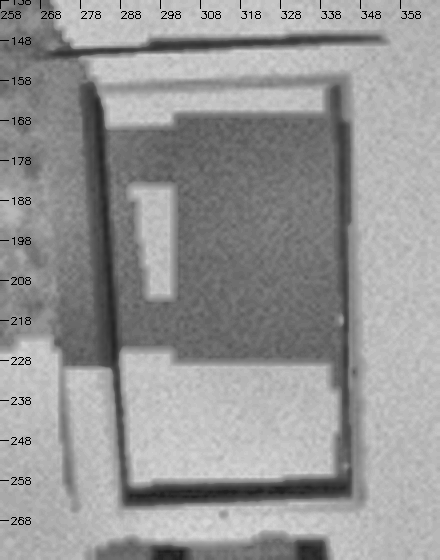

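```bash
python3 - <<'E'
from h import *
np.set_printoptions(precision=4,suppress=True)
_,p=view("wrist"); _,ps=view("scene"); _,pd=view("side")
a,b=.05675,.03175
# far=+x ; image left = -y
obs=[((a,-b,.027),(122,507)),((a,b,.027),(351,495)),((a,-b,.012),(126,486)),((a,b,.012),(337,473)),((-a,-b,.027),(82,88)),((-a,b,.027),(342,84))]
M=np.array([o[0] for o in obs]); U=(np.array([o[1] for o in obs])+.5)/4-.5+[258,138]
def T(q,X): return np.c_[X[:,:2]@np.array([[np.cos(q[2]),np.sin(q[2])],[-np.sin(q[2]),np.cos(q[2])]])+q[:2],X[:,2]]
for fz in (0,1):
    f=lambda q:(p(T(q,M)+[0,0,q[3]*fz])-U).ravel()
    s=least_squares(f,[.508,.187,0,0],loss='soft_l1'); print(s.x,np.rad2deg(s.x[2]),f(s.x).reshape(-1,2))
q=s.x
for n,X,w,sc,sd in (("hinge",(.08,0,.082),(317.7,304.7),(381.7,287.1),(316,211.4)),("fix",(0,0,0),(312,210.9),(392.7,288.8),(290.6,236.2))):
    Y=T(q,np.array([X])); print(n,p(Y)-w,ps(Y)-sc,pd(Y)-sd)
E
```

```text
[0.5065 0.1825 0.0477 0.    ] 2.7329664496067068 [[-0.3263 -0.8229]
 [-0.5079 -0.157 ]
 [-0.2244 -0.1135]
 [ 2.2026  0.8629]
 [ 2.547   1.2459]
 [-1.4171 -0.6503]]
[0.5057 0.1825 0.0486 0.0026] 2.7834543012323487 [[-0.4665 -0.6117]
 [-0.2681 -0.0085]
 [-0.353   0.0615]
 [ 2.4293  0.9773]
 [ 2.2534  0.7507]
 [-1.2821 -1.223 ]]
hinge [[-0.8491 -1.9917]] [[-1.7272 -1.6675]] [[-1.5815 -0.9897]]
fix [[ 2.2192 -4.2903]] [[ 0.0097 -1.5279]] [[0.6376 2.1305]]
```

```bash
python3 -m crank '[0,0,-1.5,0,-8,35,0, 0,0,-1.2,0,0,35,0, 0,0,0,0,0,35,0, 0,0,0,0,0,0,0, 0,0,0,0,0,0,0]'
python3 - <<'E'
from h import *
Rt,pp=tool(); im,p=view("wrist"); print(Rt,pp); cv2.imwrite("pics/w2.png",im)
g=cv2.cvtColor(im,cv2.COLOR_BGR2GRAY)
def T(q,X): return np.c_[X[:,:2]@np.array([[np.cos(q[2]),np.sin(q[2])],[-np.sin(q[2]),np.cos(q[2])]])+q[:2],X[:,2]]
q=[.5065,.1825,.0477]
B=[box(.1135,.0635,.012,.027),box(.1195,.0695,.03,.0301)[:4],box(.136,.09,0,.03)]
uv=[p(T(q,b)) for b in B]; lo=np.floor(uv[2].min(0)-6).astype(int); hi=np.ceil(uv[2].max(0)+6).astype(int)
hi=np.minimum(hi,[639,479]); f=min(790/(hi-lo)[0],590/(hi-lo)[1]); print(lo,hi,f)
c=cv2.resize(g[lo[1]:hi[1],lo[0]:hi[0]],None,fx=f,fy=f,interpolation=cv2.INTER_CUBIC)
c=cv2.cvtColor(cv2.createCLAHE(3,(4,4)).apply(c),cv2.COLOR_GRAY2BGR)
for b,col in zip(uv,((0,0,255),(0,200,0),(255,0,0))):
    for k in range(0,len(b),4): cv2.polylines(c,[np.int32((b[k:k+4]+.5-lo)*f)],True,col,1)
cv2.imwrite("pics/w2c.png",c); print(c.shape)
E
```

```text
clock: 3.65
eef_pos: [0.5002, 0.1827, 0.1444]
orientation: [-180.0, -0.0, -177.1]
contact_force: [0.3, -0.6, 0.5]
opening: 0.0932
gripper_force: 0.0
[[-9.98686765e-01 -5.12319633e-02 -1.76939647e-04]
 [-5.12319554e-02  9.98686780e-01 -4.87600351e-05]
 [ 1.79205359e-04 -3.96310376e-05 -9.99999983e-01]] [0.50020941 0.1827461  0.14437958]
[255 146] [387 324] 3.3146067415730336
(590, 438, 3)
```

View pics/w2c.png

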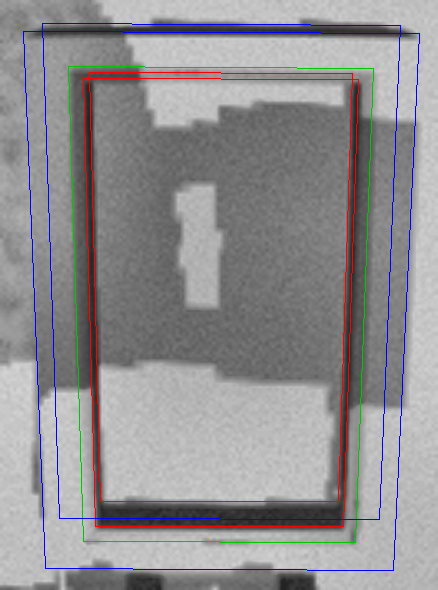

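```bash
python3 -m crank '[0,0,0,0,0,-40,0, 0,0,0,0,0,-40,0, 0,0,0,0,0,-20,0]'
python3 -m crank '[0,0,0,-6,-42,0,0, 0,0,0,-6,-42,0,0, 0,0,0,-6,-42,0,0, 0,0,0,-6,-42,0,0, 0,0,0,-6,-42,0,0, 0,0,0,-6,-42,0,0, 0,0,0,-6,-42,0,0, 0,0,0,-6,-42,0,0, 0,0,0,-6,-42,0,0, 0,0,0,-6,-42,0,0]'
python3 -m crank '[0,8,0,0,0,0,0, 0,8,0,0,0,0,0, 0,8,0,0,0,0,0, 0,7.5,0,0,0,0,0, 0,0,0,0,0,0,0, 0,0,0,0,0,0,0]'
python3 - <<'E'
from h import *
im,p=view("wrist"); cv2.imwrite("pics/w3.png",im); print(*tool())
for n in ("lunchbox","rack"):
    print(n,[(round(r["score"],2),np.round(r["at"],1)) for r in place_of(n,"wrist")])
for r in outline_of("lunchbox","wrist"): print(r["score"],r["at"],cv2.minAreaRect(np.argwhere(r["mask"])[:,::-1].astype(np.float32)))
E
```

```text
clock: 4.0
eef_pos: [0.5014, 0.1831, 0.2493]
orientation: [179.9, 0.4, -177.1]
contact_force: [1.0, 0.4, -0.1]
opening: 0.0927
gripper_force: 0.0
clock: 5.0
eef_pos: [0.5821, -0.2357, 0.2464]
orientation: [-179.9, 0.2, -177.1]
contact_force: [0.3, -0.4, 0.1]
opening: 0.0928
gripper_force: 0.0
clock: 5.6
eef_pos: [0.5821, -0.2337, 0.2445]
orientation: [-180.0, -31.3, -177.1]
contact_force: [-0.6, -0.5, 0.7]
opening: 0.0928
gripper_force: 0.0
[[-0.85414982 -0.0513475  -0.51748577]
 [-0.04338925  0.99868033 -0.02747674]
 [ 0.51821373 -0.00101594 -0.85525055]] [ 0.58175569 -0.23388368  0.24518869]
lunchbox [(0.87, array([338.3, 231.8])), (0.76, array([317.9, 418.2])), (0.73, array([385.9, 119. ]))]
rack []
0.79 [344.1, 238.7] ((345.9923095703125, 241.43846130371094), (129.6162872314453, 72.31224822998047), 82.87498474121094)
0.66 [314.9, 409.4] ((315.03070068359375, 412.2611083984375), (41.53706359863281, 62.743743896484375), 83.2901611328125)
0.65 [389.2, 112.4] ((393.5, 108.0), (90.0, 53.0), 90.0)
```

View pics/w3.png

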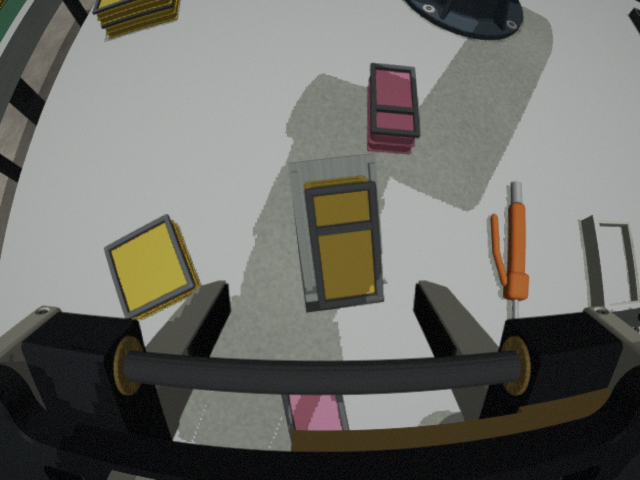

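```bash
python3 - <<'E'
from h import *
np.set_printoptions(precision=4,suppress=True)
im,p=view("wrist")
M=np.array([(.055,-.03,.055),(.055,.03,.055),(-.055,.03,.055),(-.055,-.03,.055)])
U=np.array([(306,190),(376,181),(383.5,303),(319,311)])
def W(q,X): return X@(Ro.from_euler('z',q[3])*Ro.from_euler('y',-.55)).as_matrix().T+q[:3]
f=lambda q:(p(W(q,M))-U).ravel()
s=least_squares(f,[.5,-.21,.09,3.0]); q=s.x; print(q,np.rad2deg(q[3]),f(q).reshape(-1,2))
np.save("q.npy",q)
_,ps=view("scene");_,pd=view("side"); print(ps(q[:3]),pd(q[:3]))
lo=np.array([285,150]);hi=np.array([395,320]);k=3.5
c=cv2.resize(im[lo[1]:hi[1],lo[0]:hi[0]],None,fx=k,fy=k,interpolation=cv2.INTER_CUBIC)
uv=p(W(q,box(.11,.06,0,.055)))
for j,col in((0,(255,0,0)),(4,(0,0,255))): cv2.polylines(c,[np.int32((uv[j:j+4]+.5-lo)*k)],True,col,1)
cv2.imwrite("pics/w3c.png",c)
E
```

```text
[ 0.4247 -0.2036 -0.2198  3.2969] 188.90037591153444 [[ 56.3544  22.4276]
 [-50.1903  34.9545]
 [-52.2325 -24.5867]
 [ 46.8605 -36.3305]]
[[284.7936 267.594 ]] [[304.1639 382.9615]]
```

View pics/w3c.png

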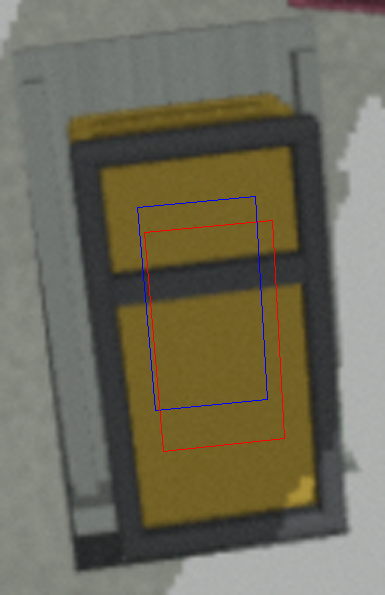

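```bash
python3 - <<'E'
from h import *
np.set_printoptions(precision=4,suppress=True)
im,p=view("wrist"); Rt,tp=tool()
M=np.array([(.055,.03,.055),(.055,-.03,.055),(-.055,-.03,.055),(-.055,.03,.055)])
lo=np.array([285,150]);hi=np.array([395,320]);k=3.5
U=np.array([(71,141),(317,115),(346,531),(123,558)])/k+lo-.5
def W(q,X): return X@(Ro.from_euler('z',q[3])*Ro.from_euler('y',-.55)).as_matrix().T+q[:3]
f=lambda q:(p(W(q,M))-U).ravel()
s=least_squares(f,[.5,-.21,.09,3.0]); q=s.x; print(q,np.rad2deg(q[3]),f(q).reshape(-1,2))
np.save("q.npy",q)
_,ps=view("scene");_,pd=view("side"); print(ps(q[:3])-[258.3,203],pd(q[:3])-[332.4,284.5])
rz=Ro.from_euler('z',q[3]).as_matrix()
c=q[:3]-[.4915,-.2175,0]; print("box rel rack",rz.T@c)
Rb=(Ro.from_euler('z',q[3])*Ro.from_euler('y',-.55)*Ro.from_euler('x',np.pi)).as_matrix()
for h in (.16,.055-.010,): # tip height above underside
    g=W(q,np.array([[0,0,h]]))[0]; print("TCP goal",h,g,"tool delta mm",1e3*Rt.T@(g-tp),"rot",np.rad2deg(Ro.from_matrix(Rt.T@Rb).as_rotvec()))
c=cv2.resize(im[lo[1]:hi[1],lo[0]:hi[0]],None,fx=k,fy=k,interpolation=cv2.INTER_CUBIC)
uv=p(W(q,box(.11,.06,0,.055)))
for j,col in((0,(255,0,0)),(4,(0,0,255))): cv2.polylines(c,[np.int32((uv[j:j+4]+.5-lo)*k)],True,col,1)
cv2.imwrite("pics/w3d.png",c)
E
```

```text
[ 0.497  -0.2204  0.0672  3.3203] 190.23862853428423 [[-0.2512  0.5056]
 [ 0.7423 -0.1063]
 [-0.0575 -0.7654]
 [-0.4764  0.2949]]
[[-1.9824  0.6057]] [[-0.2265  4.4029]]
box rel rack [-0.0049  0.0038  0.0672]
TCP goal 0.16 [ 0.5793 -0.2055  0.2036] tool delta mm [-20.689   28.3827  35.0242] rot [ 3.7962  0.0857 -6.2389]
TCP goal 0.045 [ 0.5201 -0.2162  0.1056] tool delta mm [-20.9317  20.7745 149.7719] rot [ 3.7962  0.0857 -6.2389]
```

View pics/w3d.png

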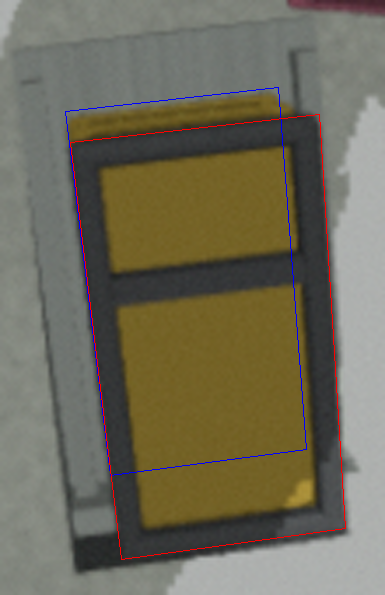

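```bash
cat > goal.py <<'E'
from h import *
import sys
np.set_printoptions(precision=2,suppress=True)
def Rb(yaw,tilt): return (Ro.from_euler('z',yaw)*Ro.from_euler('y',-tilt)*Ro.from_euler('x',np.pi)).as_matrix()
def need(R,g):
    Rt,tp=tool(); print("tool delta mm",1e3*Rt.T@(np.array(g)-tp),"in goal axes",1e3*R.T@(np.array(g)-tp),"rot",np.rad2deg(Ro.from_matrix(Rt.T@R).as_rotvec()))
E
python3 -m crank '[1.9,0,-3.1,-10,14,15,0, 1.9,0,-3.1,-10,14,15,0, 0,0,0,0,0,0,0, 0,0,0,0,0,0,0]'
python3 - <<'E'
from goal import *
im,p=view("wrist")
r=[x for x in outline_of("lunchbox","wrist")]
for x in r[:3]: print(x["score"],x["at"])
q=np.load("q.npy"); print(q)
# refit with z fixed from first-view corner rays (same geometry: earlier camera pose)
Rt0=np.array([[-0.85414982,-0.0513475,-0.51748577],[-0.04338925,0.99868033,-0.02747674],[0.51821373,-0.00101594,-0.85525055]]);tp0=np.array([0.58175569,-0.23388368,0.24518869])
d=read_camera("wrist");T=d["T_tool_cam"];K=d["intrinsics"]
Rc=(Rt0@T[:3,:3]).T;t=-Rc@(tp0+Rt0@T[:3,3])
U=np.array([(71,141),(317,115),(346,531),(123,558)])/3.5+[285,150]-.5
M=np.array([(.055,.03,.055),(.055,-.03,.055),(-.055,-.03,.055),(-.055,.03,.055)])
rays=[_ray(u,K,Rc,t,"wrist") for u in U] if 0 else None
import h
rays=[h._ray(u,K,Rc,t,"wrist") for u in U]
def W(q,X): return X@(Ro.from_euler('z',q[3])*Ro.from_euler('y',-.55)).as_matrix().T+q[:3]
def f(v,z):
    X=W([v[0],v[1],z,v[2]],M); return np.concatenate([np.cross(x-o,d)/.3*371 for x,(o,d) in zip(X,rays)])
for z in (.067,.072):
    s=least_squares(f,[.5,-.22,3.3],args=(z,)); print(z,s.x,s.cost)
    Q=[s.x[0],s.x[1],z,s.x[2]]; 
    for hh in (.16,.027): need(Rb(Q[3],.55),W(Q,np.array([[0,0,hh]]))[0])
np.save("q.npy",Q)
c=im.copy(); uv=p(W(Q,box(.11,.06,0,.055)))
for j,col in((0,(255,0,0)),(4,(0,0,255))): cv2.polylines(c,[np.int32(np.round(uv[j:j+4]))],True,col,1)
cv2.imwrite("pics/w4.png",cv2.resize(c[130:400,230:450],None,fx=2.2,fy=2.2,interpolation=cv2.INTER_CUBIC))
E
```

```text
clock: 6.5
eef_pos: [0.5806, -0.2058, 0.2081]
orientation: [-180.0, -31.5, -169.8]
contact_force: [0.5, -0.2, 1.1]
opening: 0.0928
gripper_force: 0.0
0.81 [267.5, 417.4]
0.66 [398.0, 102.8]
0.59 [319.6, 231.5]
[ 0.5  -0.22  0.07  3.32]
0.067 [ 0.5  -0.22  3.32] 1.2391393004101523
tool delta mm [-2.21  1.15  4.68] in goal axes [-2.22  1.15  4.68] rot [ 0.01  0.09 -0.13]
tool delta mm [ -1.99   1.12 137.68] in goal axes [ -2.22   1.15 137.68] rot [ 0.01  0.09 -0.13]
0.072 [ 0.5  -0.22  3.32] 2.9845313883708173
tool delta mm [-0.55  0.71 -0.16] in goal axes [-0.55  0.71 -0.16] rot [ 0.03  0.09 -0.15]
tool delta mm [ -0.34   0.64 132.84] in goal axes [ -0.55   0.71 132.84] rot [ 0.03  0.09 -0.15]
```

View pics/w4.png

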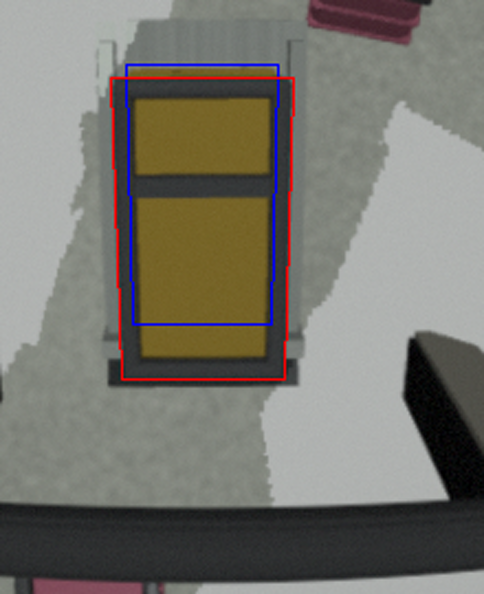

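```bash
python3 -m crank '[0,0,0,0,1,35,0, 0,0,0,0,0,35,0, 0,0,0,0,0,30,0, 0,0,0,0,0,20,0, 0,0,0,0,0,12,0, 0,0,0,0,0,0,0]' 35
python3 -m crank '[0,0,0,0,0,0,1, 0,0,0,0,0,0,1, 0,0,0,0,0,0,1, 0,0,0,0,0,0,1, 0,0,0,0,0,0,1, 0,0,0,0,0,0,1]' 35
```

```text
clock: 7.25
eef_pos: [0.5118, -0.2174, 0.0946]
orientation: [180.0, -31.6, -169.8]
contact_force: [1.2, -0.6, -0.1]
opening: 0.0928
gripper_force: 0.0
clock: 7.85
eef_pos: [0.5127, -0.217, 0.0954]
orientation: [-180.0, -31.5, -169.8]
contact_force: [0.7, -1.0, 2.5]
opening: 0.06
gripper_force: 35.0
```

```bash
python3 -m crank '[0,0,0,0,0,-15,1, 0,0,0,0,0,-30,1, 0,0,0,0,0,-40,1, 0,0,0,0,0,-40,1, 0,0,0,0,0,-30,1, 0,-7.9,0,0,0,0,1, 0,-7.9,0,0,0,0,1, 0,-7.9,0,0,0,0,1, 0,-7.8,0,0,0,0,1, 0,0,0,0,0,0,1]'
python3 - <<'E'
from goal import *
im,p=view("wrist"); Rt,tp=tool()
F=[.5065,.182,.0477]
g=[F[0],F[1],.26]; R=Rb(np.pi+F[2],0); need(R,g); print(tp)
M=box(.11,.06,0,.055)
# expected held box in tool: origin 27mm beyond, x aligned
X=(M*[1,-1,-1]+[0,0,.027])@Rt.T+tp; uv=p(X); c=im.copy()
for j,col in((0,(255,0,0)),(4,(0,0,255))): cv2.polylines(c,[np.int32(np.round(uv[j:j+4]))],True,col,1)
lo=np.int32(uv.min(0)-25);hi=np.int32(uv.max(0)+25);lo=np.maximum(lo,0);hi=np.minimum(hi,[640,480]);print(lo,hi)
k=min(790/(hi-lo)[0],590/(hi-lo)[1]);cv2.imwrite("pics/w5.png",cv2.resize(c[lo[1]:hi[1],lo[0]:hi[0]],None,fx=k,fy=k,interpolation=cv2.INTER_CUBIC)); print(k,uv)
E
```

```text
clock: 8.85
eef_pos: [0.5903, -0.203, 0.2279]
orientation: [180.0, 0.1, -169.9]
contact_force: [0.1, -0.6, -0.8]
opening: 0.0597
gripper_force: 35.0
tool delta mm [ 15.4  393.75 -32.08] in goal axes [ 66.05 388.47 -32.16] rot [ 0.   -0.11  7.42]
[ 0.59 -0.2   0.23]
[218 154] [426 443]
2.041522491349481 [[369.86 357.56]
 [379.26 179.6 ]
 [264.6  179.63]
 [273.95 357.65]
 [381.72 418.13]
 [401.09 199.24]
 [243.3  199.28]
 [262.47 418.29]]
```

View pics/w5.png

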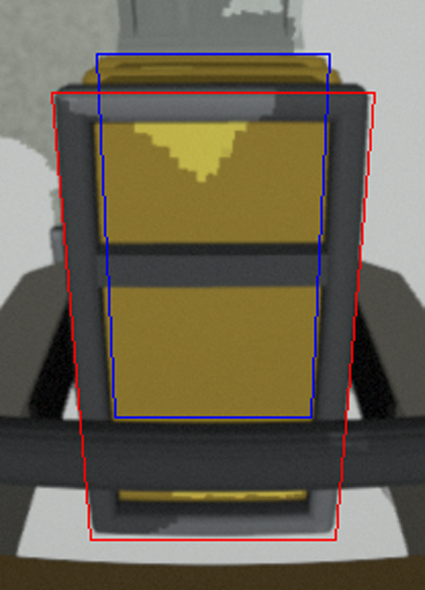

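```bash
python3 - <<'E'
from goal import *
_,p=view("wrist"); Rt,tp=tool()
M=np.array([(.055,-.03,0),(.055,.03,0),(-.055,.03,0),(-.055,-.03,0)])  # tool axes
U=np.array([(53,88),(370,86),(335,533),(91,533)])/2.0415+[218,154]-.25
for n in (4,5):
    def f(v):
        Rr=Ro.from_euler('zy',[v[3],v[4] if n==5 else 0]).as_matrix()
        return (p((M@Rr.T+v[:3]/1e3)@Rt.T+tp)-U).ravel()
    s=least_squares(f,[0,0,-28,0,0],x_scale=[1,1,1,.01,.01]);print(s.x[:3],np.rad2deg(s.x[3:]),f(s.x))
E
```

```text
[  0.79  -0.22 -26.25] [-0.18  0.  ] [-0.26 -0.24  0.19  0.19 -0.42 -0.2   0.47  0.21]
[  0.75  -0.22 -26.11] [-0.18 -0.17] [-0.1  -0.29  0.03  0.14 -0.42 -0.12  0.47  0.29]
```

```bash
python3 -m crank '[0,0,7.4,0,0,-8,1, 0,0,0,7,43,-4,1, 0,0,0,7,43,-4,1, 0,0,0,7,43,-4,1, 0,0,0,7,43,-4,1, 0,0,0,7,43,-4,1, 0,0,0,7,43,-4,1, 0,0,0,8,43,0,1, 0,0,0,8,43,0,1, 0,0,0,8,43,0,1]'
python3 -m crank '[0,0,0,0,0,0,1,0,0,0,0,0,0,1,0,0,0,0,0,0,1]'
cat > over.py <<'E'
from goal import *
F=[.5065,.182,.0477]; R=Rb(np.pi+F[2],0)
need(R,np.array([F[0],F[1],.012+.0288])+R@[-.0008,.0002,0]); s=read_state(); print(s["eef_pos"],s["orientation"],s["contact_force"],s["opening"])
E
python3 over.py
```

```text
clock: 9.95
eef_pos: [0.5071, 0.183, 0.2591]
orientation: [-179.9, -0.2, -177.1]
contact_force: [0.8, 0.2, -0.6]
opening: 0.0598
gripper_force: 35.0
clock: 10.25
eef_pos: [0.5077, 0.1803, 0.2589]
orientation: [-179.9, -0.1, -177.2]
contact_force: [-0.1, -0.2, -1.0]
opening: 0.0599
gripper_force: 35.0
tool delta mm [ -0.06   2.2  218.11] in goal axes [  0.28   1.92 218.11] rot [-0.07 -0.09  0.09]
[0.51 0.18 0.26] [-179.93   -0.09 -177.18] [-0.1  -0.2  -1.04] 0.05985449371530955
```

```bash
python3 -m crank '[0,0,0,0,1,40,1, 0,0,0,0,1,40,1, 0,0,0,0,0,40,1, 0,0,0,0,0,40,1, 0,0,0,0,0,25,1, 0,0,0,0,0,0,1, 0,0,0,0,0,0,1]'; python3 over.py
```

```text
clock: 10.95
eef_pos: [0.5078, 0.1821, 0.0748]
orientation: [-180.0, -0.0, -177.2]
contact_force: [-1.0, -0.3, -1.1]
opening: 0.06
gripper_force: 35.0
tool delta mm [ 0.54  0.2  33.99] in goal axes [ 0.54  0.19 33.99] rot [-0.02 -0.01  0.03]
[0.51 0.18 0.07] [-179.98   -0.01 -177.24] [-0.96 -0.25 -1.08] 0.05996021333788523
```

```bash
python3 -m crank '[0,0,0,0.3,0,6,1, 0,0,0,0,0,6,1, 0,0,0,0,0,3,1, 0,0,0,0,0,3,1, 0,0,0,0,0,0,1]'; python3 -m crank '[0,0,0,0,0,3,1, 0,0,0,0,0,3,1, 0,0,0,0,0,0,1]'; python3 over.py
```

```text
clock: 11.45
eef_pos: [0.5067, 0.1827, 0.056]
orientation: [-180.0, -0.0, -177.2]
contact_force: [0.1, 0.0, -1.5]
opening: 0.0598
gripper_force: 35.0
clock: 11.75
eef_pos: [0.5066, 0.1827, 0.0498]
orientation: [-180.0, -0.0, -177.2]
contact_force: [0.2, 0.4, -1.6]
opening: 0.0595
gripper_force: 35.0
tool delta mm [-0.7  -0.47  9.01] in goal axes [-0.69 -0.47  9.01] rot [-0.01 -0.03  0.09]
[0.51 0.18 0.05] [-179.99   -0.03 -177.18] [ 0.24  0.38 -1.64] 0.05947031742479171
```

```bash
python3 -m crank '[0,0,0,0,0,4,1, 0,0,0,0,0,3,1, 0,0,0,0,0,0,1]'; python3 -m crank '[0,0,0,0,0,1,1, 0,0,0,0,0,1,1, 0,0,0,0,0,0,1]'; python3 over.py
```

```text
clock: 12.05
eef_pos: [0.5065, 0.1826, 0.0427]
orientation: [-180.0, -0.0, -177.2]
contact_force: [-0.4, 0.5, -1.5]
opening: 0.0601
gripper_force: 35.0
clock: 12.35
eef_pos: [0.5068, 0.1826, 0.0411]
orientation: [-180.0, -0.0, -177.2]
contact_force: [0.4, 0.2, -1.4]
opening: 0.0595
gripper_force: 35.0
tool delta mm [-0.49 -0.43  0.35] in goal axes [-0.49 -0.43  0.35] rot [-0.   -0.    0.09]
[0.51 0.18 0.04] [-180.     -0.   -177.18] [ 0.38  0.19 -1.39] 0.05954299008388947
```

```bash
python3 -m crank '[0,0,0,0,0,1,1, 0,0,0,0,0,0,1]';python3 -m crank '[0,0,0,0,0,1,1, 0,0,0,0,0,0,1]';  python3 -m crank '[0,0,0,0,0,1,1, 0,0,0,0,0,0,1]'
```

```text
clock: 12.55
eef_pos: [0.5067, 0.1827, 0.0401]
orientation: [-180.0, -0.0, -177.2]
contact_force: [-0.1, -0.1, -1.4]
opening: 0.0595
gripper_force: 35.0
clock: 12.75
eef_pos: [0.5069, 0.1827, 0.0395]
orientation: [180.0, 0.0, -177.2]
contact_force: [-2.0, -0.5, 4.2]
opening: 0.0599
gripper_force: 35.0
clock: 12.95
eef_pos: [0.5069, 0.1827, 0.0395]
orientation: [180.0, 0.0, -177.2]
contact_force: [-7.1, -2.9, 18.0]
opening: 0.0595
gripper_force: 35.0
```

```bash
python3 -m crank '[0,0,0,0,0,-1.5,1, 0,0,0,0,0,-0.5,0.9, 0,0,0,0,0,0,0.7, 0,0,0,0,0,0,0.3, 0,0,0,0,0,0,0, 0,0,0,0,0,0,0, 0,0,0,0,0,-10,0, 0,0,0,0,0,-30,0, 0,0,0,0,0,-40,0, 0,0,0,0,0,-40,0]'
python3 -m crank '[0,0,0,0,0,-40,0, 0,0,0,0,0,-40,0, 0,0,0,0,0,-20,0.5, 0,0,0,0,0,0,1, 0,0,0,0,0,0,1]'
python3 - <<'E'
from goal import *
im,p=view("wrist"); Rt,tp=tool(); print(tp)
F=[.5065,.182,.0477]
Rf=Ro.from_euler('z',F[2]).as_matrix()
X=box(.11,.06,0,.055)[4:]@Rf.T+[F[0],F[1],.012]; print("expected rim px",p(X))
g=cv2.cvtColor(im,cv2.COLOR_BGR2GRAY)
for r in outline_of("lunchbox","wrist")[:2]:
    m=r["mask"]; print(r["score"],r["at"]); print(cv2.boxPoints(cv2.minAreaRect(np.argwhere(m)[:,::-1].astype(np.float32))))
cb=place_of("crossbar","wrist"); print(cb[:2])
for a in np.arange(1.7,2.1,.05): print(round(a,2),p(Rf@[.08-.12*np.cos(a),0,.082+.12*np.sin(a)]+[F[0],F[1],0]))
E
```

```text
clock: 13.95
eef_pos: [0.5065, 0.1826, 0.1622]
orientation: [-180.0, -0.0, -177.2]
contact_force: [0.5, -0.0, -0.2]
opening: 0.0926
gripper_force: 0.0
clock: 14.45
eef_pos: [0.5065, 0.1826, 0.2601]
orientation: [180.0, 0.0, -177.2]
contact_force: [-0.0, -0.5, -0.1]
opening: 0.0738
gripper_force: 0.0
[0.51 0.18 0.26]
expected rim px [[289.78 156.47]
 [291.74 264.31]
 [349.92 264.4 ]
 [352.23 156.58]]
0.96 [322.4, 208.0]
[[290. 265.]
 [290. 154.]
 [353. 154.]
 [353. 265.]]
0.89 [38.7, 298.2]
[[ 10.96 295.98]
 [ 53.55 278.63]
 [ 72.3  324.65]
 [ 29.71 342.01]]
[]
1.7 [[320.63 377.08]]
1.75 [[320.63 382.37]]
1.8 [[320.63 387.21]]
1.85 [[320.62 391.59]]
1.9 [[320.62 395.53]]
1.95 [[320.62 399.03]]
2.0 [[320.62 402.09]]
2.05 [[320.62 404.72]]
2.1 [[320.61 406.94]]
```

```bash
python3 -m crank '[0,0,0,-33,0,0,1, 0,0,0,-33,0,0,1, 0,0,0,-33,0,0,1, 0,0,0,-33,0,0,1, 0,0,0,-33,0,0,1, 0,0,0,0,0,25,1, 0,0,0,0,0,30,1, 0,0,0,0,0,20,1, 0,0,0,0,0,0,1]'
cat > lev.py <<'E'
from goal import *
F=[.5065,.182,.0477]; Rf=Ro.from_euler('z',F[2]).as_matrix()
s=read_state(); c=Rf.T@(np.array(s["eef_pos"])-[F[0],F[1],0])*1e3; print("TCP in fixture mm",c,"force fix",Rf.T@s["contact_force"],s["opening"])
E
python3 lev.py; python3 - <<'E'
from goal import *
for c in("scene","side"):
    _,p=view(c); F=[.5065,.182,.0477];Rf=Ro.from_euler('z',F[2]).as_matrix()
    print(c,[(round(r["score"],2),np.array(r["at"])) for r in place_of("crossbar",c)])
    for a in (1.7,1.8,1.9,2.0): print(a,p(Rf@[.08-.12*np.cos(a),0,.082+.12*np.sin(a)]+[F[0],F[1],0]))
E
```

```text
clock: 15.5
eef_pos: [0.6698, 0.1904, 0.1807]
orientation: [-179.9, -0.4, -177.2]
contact_force: [0.2, 0.4, -0.2]
opening: 0.0003
gripper_force: 0.0
TCP in fixture mm [163.52   0.61 180.69] force fix [ 0.24  0.4  -0.2 ] 0.0003089064294594543
scene [(0.56, array([378.6, 250.3]))]
1.7 [[380.22 248.82]]
1.8 [[377.44 253.3 ]]
1.9 [[374.64 258.19]]
2.0 [[371.88 263.43]]
side [(0.79, array([322.8, 172.7]))]
1.7 [[318.67 173.43]]
1.8 [[322.33 173.58]]
1.9 [[325.88 174.1 ]]
2.0 [[329.29 175.  ]]
```

```bash
python3 -m crank '[0,0,0,25,0,-4,1, 0,0,0,17,0,-3,1, 0,0,0,13,0,-1,1, 0,0,0,13,0,-1,1, 0,0,0,11,0,1,1, 0,0,0,11,0,1,1, 0,0,0,10,0,1,1, 0,0,0,0,0,0,1, 0,0,0,0,0,0,1]'
python3 lev.py; python3 - <<'E'
from goal import *
for c in("scene","side"):
    _,p=view(c); F=[.5065,.182,.0477];Rf=Ro.from_euler('z',F[2]).as_matrix()
    print(c,[(round(r["score"],2),np.array(r["at"])) for r in place_of("crossbar",c)])
    for a in (1.1,1.2,1.3,1.4): print(a,p(Rf@[.08-.12*np.cos(a),0,.082+.12*np.sin(a)]+[F[0],F[1],0]))
E
```

```text
clock: 16.6
eef_pos: [0.572, 0.186, 0.1918]
orientation: [180.0, 0.0, -177.2]
contact_force: [0.1, -0.3, -0.5]
opening: 0.0001
gripper_force: 0.0
TCP in fixture mm [ 65.62   0.82 191.76] force fix [ 0.06 -0.28 -0.47] 0.00013276653522956248
scene [(0.98, array([390.2, 231.8]))]
1.1 [[394.95 232.61]]
1.2 [[392.87 233.93]]
1.3 [[390.61 235.81]]
1.4 [[388.19 238.26]]
side [(0.48, array([299.7, 173.8]))]
1.1 [[296.81 180.48]]
1.2 [[300.24 178.4 ]]
1.3 [[303.8  176.67]]
1.4 [[307.47 175.29]]
```

```bash
python3 -m crank '[0,0,0,11,0,4,1, 0,0,0,11,0,5,1, 0,0,0,10,0,7,1, 0,0,0,9,0,6,1, 0,0,0,9,0,7,1, 0,0,0,7,0,8,1, 0,0,0,7,0,8,1, 0,0,0,6,0,9,1, 0,0,0,5,0,9,1, 0,0,0,0,0,0,1]'
python3 lev.py; python3 - <<'E'
from goal import *
for c in("scene","side"):
    _,p=view(c); F=[.5065,.182,.0477];Rf=Ro.from_euler('z',F[2]).as_matrix()
    print(c,[(round(r["score"],2),np.array(r["at"])) for r in place_of("crossbar",c)])
    for a in (.2,.4,.6): print(a,p(Rf@[.08-.12*np.cos(a),0,.082+.12*np.sin(a)]+[F[0],F[1],0]))
E
```

```text
clock: 17.8
eef_pos: [0.4956, 0.182, 0.1268]
orientation: [-180.0, -0.1, -177.2]
contact_force: [1.1, -0.3, 0.1]
opening: 0.0005
gripper_force: 0.0
TCP in fixture mm [-10.94   0.5  126.79] force fix [ 1.12 -0.33  0.09] 0.0004736113759205267
scene [(0.6, array([403.6, 239.5]))]
0.2 [[403.61 244.25]]
0.4 [[403.33 238.47]]
0.6 [[402.11 234.32]]
side [(0.79, array([280.2, 205.8]))]
0.2 [[278.04 209.51]]
0.4 [[279.86 202.13]]
0.6 [[283.15 195.01]]
```

```bash
python3 -m crank '[0,0,0,4,0,9,1, 0,0,0,3,0,9,1, 0,0,0,2,0,9,1, 0,0,0,1,0,6,1, 0,0,0,0,0,3,1, 0,0,0,0,0,0,1]'; python3 -m crank '[0,0,0,0,0,2,1, 0,0,0,0,0,1,1, 0,0,0,0,0,0,1]'; python3 lev.py
```

```text
clock: 18.6
eef_pos: [0.4866, 0.1816, 0.0917]
orientation: [-180.0, -0.1, -177.2]
contact_force: [-0.1, -0.1, -0.1]
opening: 0.0006
gripper_force: 0.0
clock: 18.9
eef_pos: [0.4869, 0.1817, 0.0893]
orientation: [-180.0, 0.0, -177.2]
contact_force: [-0.4, -0.1, 0.1]
opening: 0.0007
gripper_force: 0.0
TCP in fixture mm [-19.59   0.64  89.25] force fix [-0.4  -0.03  0.1 ] 0.0007082168545907084
```

```bash
for i in 1 2 ; do python3 -m crank '[0,0,0,0,0,1,1, 0,0,0,0,0,0,1]' | grep -E "eef|contact"; done; python3 -m crank '[0,0,0,0,0,1,1, 0,0,0,0,0,0,1]'| grep -E "eef|contact"
```

```text
eef_pos: [0.4869, 0.1817, 0.0882]
contact_force: [-0.2, 0.7, -0.4]
eef_pos: [0.4869, 0.1817, 0.0873]
contact_force: [-0.1, -0.4, 1.8]
eef_pos: [0.4869, 0.1817, 0.0871]
contact_force: [-4.6, -2.1, 13.7]
```

```bash
python3 -m crank '[0,0,0,0,0,0,1, 0,0,0,0,0,0,1, 0,0,0,0,0,-10,1, 0,0,0,0,0,-30,1, 0,0,0,0,0,-40,1, 0,0,0,0,0,-40,1, 0,0,0,0,0,-40,1, 0,0,0,0,0,0,1, 0,0,0,0,0,0,1]'
python3 - <<'E'
from goal import *
for c in("scene","side","wrist"):
    _,p=view(c); F=[.5065,.182,.0477];Rf=Ro.from_euler('z',F[2]).as_matrix()
    print(c,[(round(r["score"],2),np.array(r["at"])) for r in place_of("crossbar",c)])
    for a in (0,.1,.2): print(a,p(Rf@[.08-.12*np.cos(a),0,.082+.12*np.sin(a)]+[F[0],F[1],0]))
    print([(round(r["score"],2),np.array(r["at"])) for r in place_of("lunchbox",c)],p([F[0],F[1],.012]))
E
```

```text
clock: 20.4
eef_pos: [0.4869, 0.1817, 0.2467]
orientation: [180.0, 0.1, -177.2]
contact_force: [0.1, 0.1, -0.9]
opening: 0.0006
gripper_force: 0.0
scene [(0.85, array([401.9, 252.6]))]
0 [[402.98 251.38]]
0.1 [[403.41 247.66]]
0.2 [[403.61 244.25]]
[(0.8, array([318.4, 193.5])), (0.57, array([203.5, 267. ])), (0.56, array([392.2, 284.5])), (0.17, array([249.2, 305.1]))] [[392.79 283.85]]
side [(0.7, array([277.6, 217.3])), (0.69, array([290.4, 206.3]))]
0 [[277.75 216.83]]
0.1 [[277.71 213.2 ]]
0.2 [[278.04 209.51]]
[(0.69, array([409.8, 297.8])), (0.68, array([251. , 311.1])), (0.62, array([291.8, 237.2])), (0.38, array([275.6, 215.6]))] [[291.34 234.98]]
wrist [(0.82, array([321.3, 196.2]))]
0 [[321.07 197.89]]
0.1 [[321.06 201.01]]
0.2 [[321.05 205.74]]
[(0.85, array([320.1, 220.8])), (0.68, array([62.5, 66.8]))] [[321.05 222.31]]
```

Lever shut and box home in all three cameras; handing in.

```bash
python3 -c "
from plant import *
print(close_job())"
```

```text
the job is handed in; nothing more can be done
None
```

The lunch box is seated in the fixture pocket, rim up, and the lever is shut over it, as the positions from all three cameras confirm. The gripper is clear, the bystanders were not touched, and the job was handed in at about 21 s; no verdict came back.

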